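# Rotate three bench items onto the cork mats cut for them

### The job

The beaker, the small carton and the white bottle have been put back on each other's cork mats. Move them round, setting one aside on the empty grey mat or another free spot meanwhile, so that each stands upright in the middle of its own mat: the beaker on the large round one, the bottle on the small round one, and the carton on the square one, squared up with its edges. Do not tip anything over or disturb the tape roll and the tip box.

Things in the scene. Friction and masses are not known exactly. Their poses are not given: they have to be found in the camera images.
- beaker: loose white plastic beaker, open at the top, with used pipette tips in it that are part of it, round: foot 56 mm, body 60 mm, rim 66 mm across (the rim is the top 6 mm), 73 mm tall; 35 to 70 g. Origin at the centre of its underside, z up through the mouth. Can be gripped across the outside of its body. It starts on the small round mat.
- carton: loose small off-white carton, 58 mm (its x) by 54 mm (its y) by 84 mm tall (its z), closed and rigid, 35 to 70 g. Origin at the centre of its underside. It starts on the large round mat.
- bottle: loose white round squeeze bottle with a cap, rigid, 37 mm across, 118 mm tall, 75 to 155 g. Origin at the centre of its underside, z up. It starts on the square mat.
- mat_large: large round cork mat, 112 mm across, 6 mm thick, flat top; fixed to the bench; origin at the centre of its underside, z up. The beaker belongs here.
- mat_small: small round cork mat, 80 mm across, 6 mm thick, flat top; fixed to the bench; origin at the centre of its underside, z up. The bottle belongs here.
- mat_square: square cork mat, 84 by 84 mm, 6 mm thick, flat top; fixed to the bench; origin at the centre of its underside, z up, x and y along its edges. The carton belongs here.
- mat_spare: empty flat grey plastic mat, 100 mm (its x) by 130 mm (its y), 3 mm thick; fixed to the bench; origin at the centre of its underside, z up. A free spot to set one thing aside.
- tape: loose roll of beige tape lying flat, 100 mm across, 25 mm tall, right of the work. Origin at the centre of its underside. Leave it alone.
- tips: loose pipette tip box with a clear lid, 98 mm (its x) by 124 mm (its y) by 80 mm tall, left of the work. Origin at the centre of its underside. Leave it alone.
Things that resemble listed ones, but are neither listed nor needed, are in the scene too. What is meant by the bottle is not pink or purple, and is the larger of those in its own colour.

How it is judged:
By the outcome, as a careful person would: the job done as asked, in the order asked, and still so for the second after the job is handed in, with the robot touching nothing.
It also fails if it takes over 102 s, if anything falls off the work surface, if the arm or the gripper's body presses on something with over 40 N, if the wrist force passes 120 N, or if a joint passes its speed limit or range.

### The arm

A 6-joint arm with a two-finger parallel gripper is mounted at the origin on a cart in front of the work surface, level with it; the furniture and walls round the work are solid. World frame = base frame: x ahead of the robot, y to its left, z up, the work surface at z = 0. Lengths are in m, angles in degrees, forces in N, time in s.
With the tool pointing down it reaches from about 0.3 to 0.825 m from the base axis. Payload 5.4 kg.
Tool frame: the origin (TCP) lies at the very end of the fingers, on their centre line; the grasp point (between the pads) lies behind it (bot.hold_point_z is the x of the grasp point in the tool frame, in m); x points along the fingers, y is the direction in which the jaws open and shut, and the axes are right-handed (so a half turn about x gives the same grasp; the last joint's range is limited). The gripper opens to 92 mm and grips with 3 to 60 N. Pads are 20 mm wide; open, the fingers measure 128 mm over their backs; the gripper's body (75 mm by 189 mm) begins 69 mm behind the grasp point.
Start: joints at [53.967, 9.076, 91.501, -0, 79.423, -12.038], TCP at [0.234, 0.525, 0.215] pointing down, gripper open.
Joint ranges: [-166.64, 166.64], [-54.1, 131.32], [10.49, 154.53], [-73.88, 253.88], [9.74, 151.15], [-171.62, 171.62]. Speed limits (degrees/s): [147.25, 147.25, 180, 180, 180, 180].

### API

Orientations are given as [roll, pitch, yaw] about the fixed x, y, z axes, in that order (R = Rz(yaw) Ry(pitch) Rx(roll)).
In Python, from plant import bot, viewer gives the robot as it stands. The module is installed in compiled form; this text tells all that it offers.
- The arm moves only by the tool step_arm, never from a script. Its argument "targets" is a list of rows, each a list of 2 entries, a list of its own where there are three numbers: the shift along the world's x, y, z in mm, then the turn, a rotation vector about the world's x, y, z in rad. A call has exactly 8 rows; each row is the pose to reach, as a shift and turn from the pose commanded when the call began; what a row does not reach only later rows make up. A row lasts 1/10 s, in which the tool goes at most 50 mm and 8.59 degrees, less where a joint would pass 70% of its speed; a pose out of reach is approached as far as the arm can. A call with a gripper value outside its range is refused whole. "gripper" is the finger opening in mm, from 0 to 91.9, set as the call begins (left out, the last holds). The fingers move at their own pace and stop on an object; the grip force is fixed at half the most. Time passes only in rows, so rows that repeat a pose let the fingers close, or fill a call up. It gives the time, the measured TCP pose, the force and the opening at its end, in the units of the state.
- bot.get_state(): the state, without advancing time (a new reading comes with each control period).
- viewer.capture(name): name is "scene" or "top"; returns a dict with "image" (384x512x3 uint8, red, green, blue), "range_z" (384x512 float32, m along the optical axis (not along the pixel's ray), 0 where there is no reading), "fx", "fy", "cx", "cy" (pixels), "rvec" (rotation vector, rad) and "tvec" (3), from world to camera coordinates, as OpenCV has them. Camera axes: x right, y down, z forward; pixel columns grow to the right and rows downward; lengths in m; the calibration is good to about 2 mm. A picture is of the moment at which its call begins.
- bot.finish_job(): hands the job in, once; it reports no verdict.
The state is a dict: "time": time; "joint_positions": joint angles; "joint_velocities": joint speeds; "joint_torque": joint torques, N m; "tcp_pos": TCP position; "eef_rot": TCP orientation; "force": force on the tool from outside, world axes, zero at the start; "ft_torque": the same for the moment, N m; "width": finger opening in m.
Only numpy, scipy, OpenCV 4.12 (cv2) and the standard library are available. Lean on these libraries where they do the work, as an engineer would, in place of code of your own. Each camera call takes 0.05 s, during which the arm holds its last target.

## Working session

There is one attempt and no reset: what is moved stays moved. The work goes in short steps, Python scripts to look and compute and a tool call to move; the robot and the scene stay as the last step left them, time stands still between calls to the robot, and variables do not carry over. Pictures are saved under pics/ and viewed, and the job is handed in when it is done.

Besides the shell and the picture viewer there is one more tool, called after ">>>" by a JSON object that holds its "method" and its "body", one argument or row to a line. step_arm: Moves the arm, as the interface text tells. Its arguments: {"type":"object","properties":{"targets":{"type":"array","items":{"type":"array"}},"gripper":{"type":"number"}},"required":["targets"]}

```bash
mkdir -p pics && python3 - <<'E'
from plant import bot, viewer
import cv2, numpy as np
print(bot.get_state(), bot.hold_point_z)
for n in("scene","top"):
    c=viewer.capture(n)
    np.savez(f"cap_{n}_0.npz",**c)
    cv2.imwrite(f"pics/{n}0.png",cv2.resize(c["image"][:,:,::-1],(800,600),interpolation=cv2.INTER_CUBIC))
    R=cv2.Rodrigues(np.array(c["rvec"]))[0]; print(n,c["fx"],c["fy"],c["cx"],c["cy"],-R.T@np.array(c["tvec"]).ravel(),R.tolist())
E
```

```text
{'time': 0.0, 'joint_positions': array([ 5.39675496e+01,  9.11185233e+00,  9.15707150e+01, -2.39214247e-03,
        7.94231597e+01, -1.20356427e+01]), 'joint_velocities': array([-0.0658508 ,  0.02431018, -0.0381483 ,  0.02346944, -0.00855077,
        0.04563314]), 'joint_torque': array([ 4.36607061e-04, -3.85569763e+01, -3.22105086e+01,  7.02614221e-02,
        3.76610679e-02, -1.24204007e-04]), 'tcp_pos': array([0.23348285, 0.52478385, 0.2136395 ]), 'eef_rot': array([-100.76196502,   89.8942468 , -124.75833149]), 'force': array([-0.43370629, -0.47191482,  0.4928011 ]), 'ft_torque': array([-0.0046588 ,  0.00700974,  0.0201872 ]), 'width': 0.09172360936796257} -0.0187
scene 377.62302633370285 377.62302633370285 259.42301802491716 192.28210802360516 [ 0.13285557 -0.56434886  0.70418224] [[0.8433517117507529, -0.5373486424886831, 0.003785063096581387], [-0.35100033011699283, -0.5561900964246479, -0.7532936644476065], [0.4068865425949078, 0.6339629429664722, -0.6576734207799886]]
top 490.39888397469696 490.39888397469696 257.2538683149463 191.05357159652178 [0.2771927  0.06333676 1.40251302] [[-0.00026131694855102694, -0.9999927867543277, -0.0037892153232654963], [-0.9794567879555167, 0.001020057276653774, -0.20165158073026412], [0.20165399138453544, 0.003658677693650525, -0.9794499894513347]]
```

View pics/scene0.png

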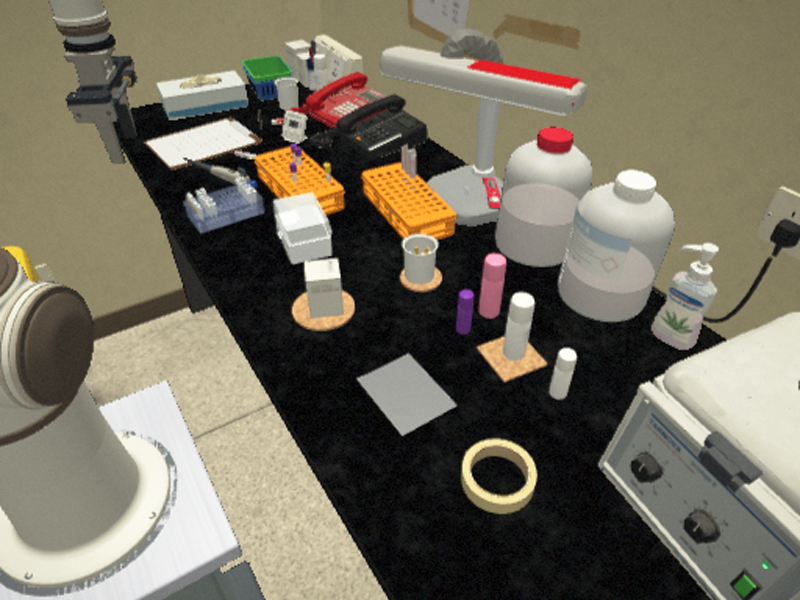

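View pics/top0.png

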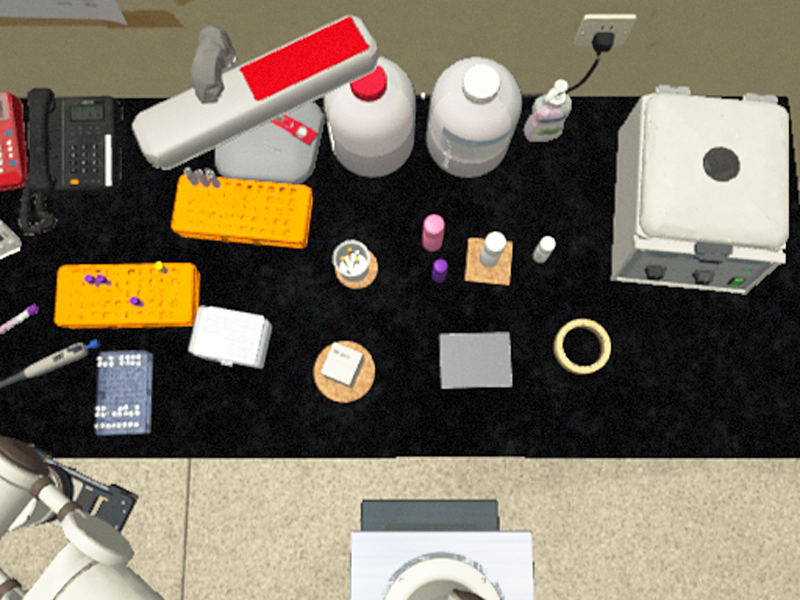

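The white bottles at scene (518,327) and (563,373) are both candidates. The first is larger and stands on the square mat, so it fits; pink (492,285) and purple (465,312) are excluded. I'll enlarge that area to confirm and measure.

```bash
cat > h.py <<'E'
import numpy as np, cv2
def load(n): return dict(np.load(n))
def cam(c):
    R=cv2.Rodrigues(np.array(c["rvec"],float))[0]; t=np.array(c["tvec"],float).ravel()
    K=np.array([[c["fx"],0,c["cx"]],[0,c["fy"],c["cy"]],[0,0,1]],float); return K,R,t
def cloud(c):
    K,R,t=cam(c); z=c["range_z"].astype(float); v,u=np.mgrid[:z.shape[0],:z.shape[1]]
    P=np.stack([(u-K[0,2])/K[0,0]*z,(v-K[1,2])/K[1,1]*z,z],-1)
    W=(P-t)@R; W[z<=0]=np.nan; return W
def proj(c,X):
    K,R,t=cam(c); p=(np.atleast_2d(X)@R.T+t)@K.T; return p[:,:2]/p[:,2:]
def rectify(c,z,x0=.2,x1=.75,y0=-.35,y1=.35,s=1000):
    # world image on plane z: row from x1 down, col from y1 to y0
    K,R,t=cam(c)
    H=K@np.column_stack([R[:,0],R[:,1],R[:,2]*z+t])
    A=np.array([[0,-1/s,x1],[-1/s,0,y1],[0,0,1]])
    w=int((y1-y0)*s);h=int((x1-x0)*s)
    return cv2.warpPerspective(c["image"],H@A,(w,h),flags=cv2.INTER_LINEAR|cv2.WARP_INVERSE_MAP)
E
python3 - <<'E'
from h import *
for n in("scene","top"):
    c=load(f"cap_{n}_0.npz"); W=cloud(c)
    im=rectify(c,0.006); cv2.imwrite(f"pics/rect_{n}0.png",im[:,:,::-1])
    hsv=cv2.cvtColor(c["image"],cv2.COLOR_RGB2HSV)
    for nm,z in(("bench",None),):
        m=(W[...,0]>.3)&(W[...,0]<.6)&(abs(W[...,2])<.002)
    for lo,hi in((.02,.03),(.05,.065),(.065,.095),(.105,.135)):
        m=((W[...,0]>.25)&(W[...,0]<.68)&(abs(W[...,1])<.3)&(W[...,2]>lo)&(W[...,2]<hi)).astype(np.uint8)
        k,l,s,ce=cv2.connectedComponentsWithStats(m)
        for i in range(1,k):
            if s[i,4]>15:
                p=W[l==i]; print(n,lo,s[i,4],"px",ce[i].round(),"xyz med",np.median(p,0).round(4),"min",p.min(0).round(3),"max",p.max(0).round(3))
c=load("cap_scene_0.npz");cr=c["image"][150:265,270:390,::-1]
cv2.imwrite("pics/crop0.png",cv2.resize(cr,None,fx=5,fy=5,interpolation=cv2.INTER_CUBIC))
E
```

```text
scene 0.02 46 px [269. 175.] xyz med [0.6135 0.1346 0.0251] min [0.596 0.128 0.021] max [0.642 0.164 0.03 ]
scene 0.02 36 px [312. 196.] xyz med [ 6.643e-01 -3.000e-04  2.540e-02] min [ 0.658 -0.01   0.02 ] max [0.678 0.018 0.03 ]
scene 0.02 58 px [209. 197.] xyz med [0.4277 0.1472 0.0249] min [0.4   0.136 0.02 ] max [0.454 0.159 0.03 ]
scene 0.02 31 px [296. 206.] xyz med [ 0.6016 -0.0091  0.0255] min [ 0.598 -0.015  0.02 ] max [0.617 0.005 0.03 ]
scene 0.02 42 px [328. 224.] xyz med [ 0.6292 -0.1055  0.0249] min [ 0.625 -0.114  0.02 ] max [ 0.652 -0.084  0.03 ]
scene 0.02 33 px [357. 248.] xyz med [ 0.6397 -0.2     0.025 ] min [ 0.636 -0.207  0.02 ] max [ 0.651 -0.186  0.03 ]
scene 0.02 603 px [317. 300.] xyz med [ 0.4698 -0.2551  0.0232] min [ 0.426 -0.3    0.02 ] max [ 0.525 -0.211  0.027]
scene 0.05 92 px [269. 158.] xyz med [0.6403 0.1777 0.058 ] min [0.612 0.149 0.05 ] max [0.656 0.188 0.065]
scene 0.05 79 px [268. 167.] xyz med [0.6104 0.1341 0.058 ] min [0.595 0.127 0.05 ] max [0.646 0.163 0.065]
scene 0.05 53 px [314. 187.] xyz med [ 0.6635 -0.0012  0.0582] min [ 0.658 -0.0
[... 2177 characters left out ...]
66  -0.178  0.092]
top 0.065 137 px [224. 163.] xyz med [0.6348 0.1638 0.0757] min [0.591 0.127 0.065] max [0.656 0.192 0.084]
top 0.065 40 px [313. 163.] xyz med [ 0.6261 -0.086   0.081 ] min [ 0.622 -0.108  0.065] max [ 0.646 -0.075  0.095]
top 0.065 74 px [282. 171.] xyz med [ 6.068e-01 -3.000e-04  8.000e-02] min [ 0.595 -0.012  0.066] max [0.623 0.011 0.088]
top 0.065 448 px [219. 233.] xyz med [0.4326 0.1714 0.0899] min [0.398 0.137 0.065] max [0.47  0.206 0.095]
top 0.105 111 px [278. 146.] xyz med [0.6681 0.0116 0.1166] min [ 0.656 -0.005  0.105] max [0.68  0.031 0.125]
top 0.105 156 px [317. 156.] xyz med [ 0.6379 -0.0932  0.1224] min [ 0.622 -0.11   0.106] max [ 0.658 -0.076  0.13 ]
```

View pics/crop0.png

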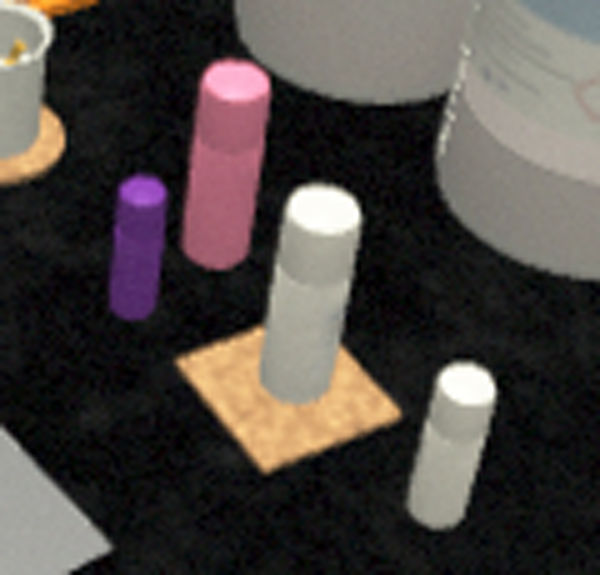

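View pics/rect_top0.png

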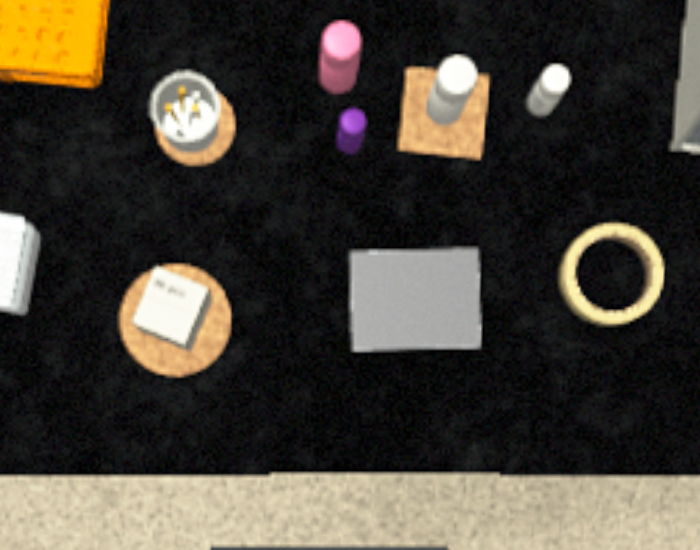

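View pics/rect_scene0.png

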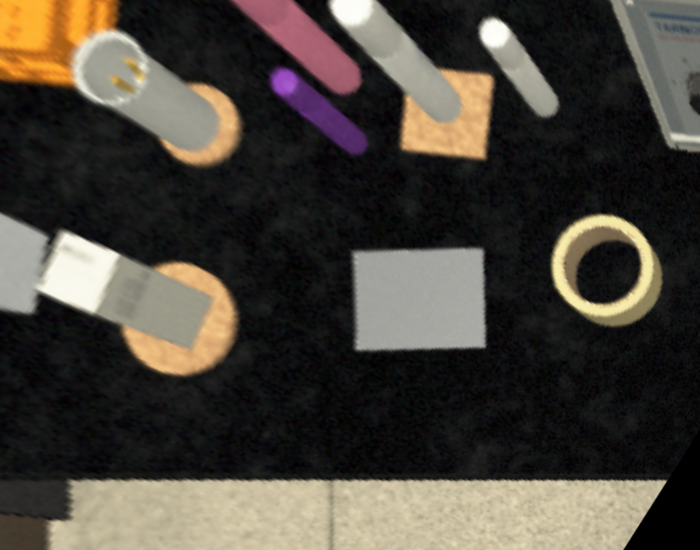

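The crop shows the tall white bottle at crop (310,290) standing on the square mat. The shorter white bottle at (450,450) stands on bare bench, so the tall one is confirmed. Next are precise fits in both views and a map of tall obstacles.

```bash
cat > fit.py <<'E'
from h import *
import sys
X1,Y1,S=.75,.35,2000
def toW(p): p=np.asarray(p,float).reshape(-1,2); return np.column_stack([X1-p[:,1]/S, Y1-p[:,0]/S])
def seg(c,z,kind):
    im=rectify(c,z,s=S); hsv=cv2.cvtColor(cv2.GaussianBlur(im,(0,0),2),cv2.COLOR_RGB2HSV); h,s,v=cv2.split(hsv)
    if kind=="cork": m=(h>5)&(h<22)&(s>70)&(v>120)
    if kind=="grey": m=(s<40)&(v>70)
    if kind=="white": m=(s<45)&(v>205)
    if kind=="light": m=(s<60)&(v>110)
    return im,m.astype(np.uint8)
def circ(pts,r,c0,it=8,tol=.003):
    from scipy.optimize import least_squares
    f=lambda q:np.hypot(pts[:,0]-q[0],pts[:,1]-q[1])-r
    q=least_squares(f,c0,loss="soft_l1",f_scale=.001).x
    d=abs(f(q)); return q,np.median(d)
E
python3 - <<'E'
from fit import *
for n in("scene","top"):
    c=load(f"cap_{n}_0.npz")
    im,m=seg(c,.006,"cork")
    m=cv2.morphologyEx(m,cv2.MORPH_CLOSE,np.ones((15,15)))
    k,l,s,ce=cv2.connectedComponentsWithStats(m)
    for i in range(1,k):
        if s[i,4]<1500: continue
        cs=cv2.findContours((l==i).astype(np.uint8),cv2.RETR_EXTERNAL,cv2.CHAIN_APPROX_NONE)[0][0]
        hull=cv2.convexHull(cs); w=toW(cs); ctr=toW([ce[i]])[0]
        out=[]
        (cc,r)=cv2.minEnclosingCircle(cs); out.append((toW([cc])[0].round(4),round(r/S*1000,1)))
        rr=cv2.minAreaRect(hull)
        print(n,"cork",s[i,4],ctr.round(4),out,"rect",toW([rr[0]])[0].round(4),np.array(rr[1])/S,rr[2])
    im,m=seg(c,.003,"grey")
    k,l,s,ce=cv2.connectedComponentsWithStats(m)
    for i in range(1,k):
        ctr=toW([ce[i]])[0]
        if s[i,4]>30000 and .38<ctr[0]<.55 and abs(ctr[1]+.06)<.06:
            rr=cv2.minAreaRect(cv2.findContours((l==i).astype(np.uint8),0,1)[0][0]); print(n,"grey",ctr,np.array(rr[1])/S,rr[2])
    for nm,z,kind,c0 in(("carton",.09,"white",(.432,.165)),("bottle",.124,"white",(.637,-.097)),("beaker",.079,"light",(.633,.163))):
        im,m=seg(c,z,kind)
        m[:, :]=cv2.morphologyEx(m,cv2.MORPH_CLOSE,np.ones((11,11)))
        k,l,s,ce=cv2.connectedComponentsWithStats(m)
        for i in range(1,k):
            ctr=toW([ce[i]])[0]
            if s[i,4]>500 and np.hypot(*(ctr-c0))<.03:
                cs=cv2.findContours((l==i).astype(np.uint8),0,cv2.CHAIN_APPROX_NONE)[0][0]
                rr=cv2.minAreaRect(cs);(cc,r)=cv2.minEnclosingCircle(cs)
                print(n,nm,ctr.round(4),"rect",toW([rr[0]])[0].round(4),(np.array(rr[1])/S).round(4),round(rr[2],1),"circ",toW([cc])[0].round(4),round(r/S,4))
        p=im; x0=int((Y1-c0[1]-.07)*S);y0=int((X1-c0[0]-.07)*S)
        y0=max(y0,0);cr=np.hstack([p[y0:y0+280,x0:x0+280,::-1],cv2.merge([m*255]*3)[y0:y0+280,x0:x0+280]])
        cv2.imwrite(f"pics/f_{n}_{nm}.png",cr)
a=[np.vstack([cv2.imread(f"pics/f_{n}_{nm}.png")for nm in("carton","bottle","beaker")]) for n in("scene","top")]
h=min(x.shape[0] for x in a); cv2.imwrite("pics/fits.png",cv2.resize(np.hstack([x[:h] for x in a]),(800,600)))
c=load("cap_top_0.npz");W=cloud(c).reshape(-1,3);c=load("cap_scene_0.npz");W=np.vstack([W,cloud(c).reshape(-1,3)])
for lo in np.arange(-.3,.3,.05):
    b=(W[:,1]>lo)&(W[:,1]<lo+.05)&(W[:,2]>.13)&(W[:,0]>.4)
    print("y",round(lo,2),"min x tall", W[b,0].min().round(3) if b.any() else None)
from plant import bot
from scipy.spatial.transform import Rotation as Ro
s=bot.get_state();e=s["eef_rot"];print(Ro.from_euler("xyz",e,degrees=True).as_matrix().round(3))
E
```

```text
scene cork 30656 [0.7136 0.3011] [(array([0.711 , 0.2922]), 69.7)] rect [0.7065 0.2912] [0.087  0.1175] 90.0
scene cork 20569 [ 0.6304 -0.1019] [(array([ 0.6365, -0.0975]), 57.2)] rect [ 0.6379 -0.0963] [0.08653645 0.08527467] 5.964486598968506
scene cork 9281 [0.6207 0.1382] [(array([0.6257, 0.1511]), 41.6)] rect [0.6226 0.1457] [0.06978688 0.07964716] 26.995838165283203
scene cork 5264 [ 0.4964 -0.2392] [(array([ 0.4848, -0.2521]), 40.9)] rect [ 0.4852 -0.2521] [0.08035188 0.07917245] 17.52556800842285
scene cork 22220 [0.4229 0.1609] [(array([0.4308, 0.1716]), 57.6)] rect [0.4282 0.1671] [0.10416197 0.1112692 ] 29.14063262939453
scene grey [ 0.45250492 -0.06688462] [0.10177425 0.13287941] 88.53119659423828
scene carton [0.4361 0.1708] rect [0.4367 0.1718] [0.056  0.0562] 22.7 circ [0.4375 0.1722] 0.0379
scene bottle [ 0.6409 -0.0972] rect [ 0.641  -0.0973] [0.0329 0.0315] 45.0 circ [ 0.641  -0.0972] 0.0169
top cork 15890 [0.7006 0.29  ] [(array([0.7108, 0.2955]), 67.2)] rect [0.7107 0.2961] [0.10229802 0.08951526] 5.885987281799316
top cork 21074 [ 0.6312 -0.0914] [(array([ 0.637 
[... 504 characters left out ...]
58] [0.10353016 0.13309593] 88.56790161132812
top carton [0.4349 0.1734] rect [0.4349 0.1736] [0.0539 0.0583] 23.0 circ [0.4349 0.173 ] 0.0373
top bottle [ 0.6414 -0.0924] rect [ 0.641  -0.0925] [0.0339 0.0339] 45.0 circ [ 0.6409 -0.092 ] 0.0181
top beaker [0.621  0.1585] rect [0.6221 0.1571] [0.0746 0.0679] 45.0 circ [0.6206 0.158 ] 0.0387
y -0.3 min x tall 0.943
y -0.25 min x tall 0.882
y -0.2 min x tall 0.873
y -0.15 min x tall 0.811
y -0.1 min x tall 0.8
y -0.05 min x tall 0.8
y -0.0 min x tall 0.829
y 0.05 min x tall 0.808
y 0.1 min x tall 0.802
y 0.15 min x tall 0.807
y 0.2 min x tall 0.806
y 0.25 min x tall 0.778
[[-0.001  0.407  0.914]
 [-0.001  0.914 -0.407]
 [-1.    -0.002 -0.   ]]
```

View pics/fits.png

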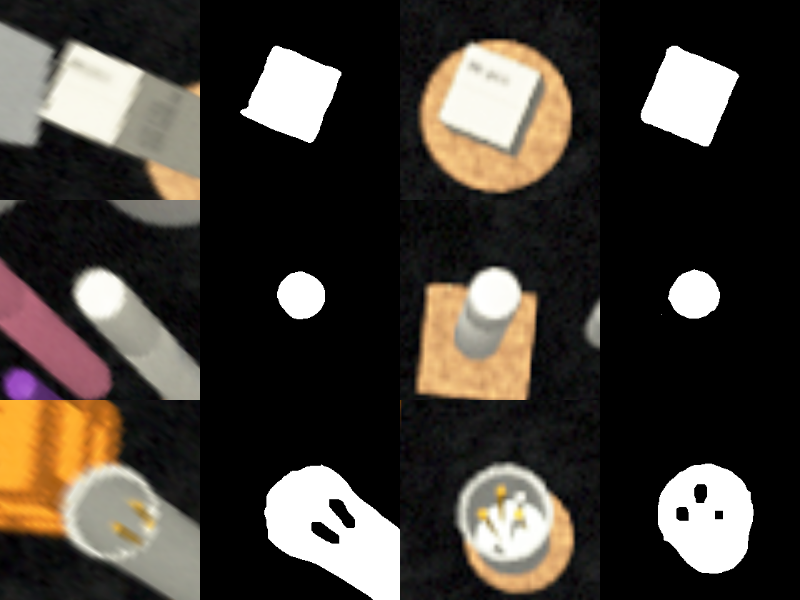

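Two-view averages:

| Item | x (m) | y (m) | Yaw (deg) |
|---|---|---|---|
| Large mat | .4305 | .173 | |
| Small mat | .6255 | .153 | |
| Square mat | .6378 | -.095 | -6 |
| Spare mat | .452 | -.066 | |
| Carton | .436 | .173 | -23 |
| Bottle | .641 | -.095 | |

The views differ by about 4 mm in y. Heights agree with the given sizes: carton top .089–.090, bottle .121–.122, beaker about .076–.079. I'll take the carton first, with the jaws along its x.

>>> {"method": "step_arm", "body": {
  "targets": [
    [[15,-27,0],[0,0,-0.12]],
    [[45,-75,0],[0,0,-0.26]],
    [[70,-120,0],[0,0,-0.4]],
    [[95,-165,0],[0,0,-0.54]],
    [[120,-210,0],[0,0,-0.68]],
    [[145,-255,0],[0,0,-0.82]],
    [[170,-300,0],[0,0,-0.96]],
    [[190,-332,0],[0,0,-1.1]]
  ],
  "gripper": 91.9
}}

```text
time: 0.9
tcp_pos: [0.4232, 0.1928, 0.2144]
eef_rot: [-112.7, 90.0, 160.0]
force: [0.6, 0.2, 0.6]
width: 0.0918
```

```bash
python3 - <<'E'
from fit import *
for n in("scene","top"):
    c=load(f"cap_{n}_0.npz")
    im=rectify(c,.079,s=S); g=cv2.cvtColor(cv2.GaussianBlur(im,(0,0),2),cv2.COLOR_RGB2GRAY)
    r=g[20:420,200:560]
    C=cv2.HoughCircles(r,cv2.HOUGH_GRADIENT_ALT,1,20,param1=80,param2=.5,minRadius=56,maxRadius=76)
    if C is None: print(n,None);continue
    for q in C[0]: print(n,toW([q[:2]+np.array([200,20])]).round(4),q[2]/S)
E
```

```text
scene [[0.6215 0.1595]] 0.03081069
top [[0.622 0.161]] 0.0338399
top [[0.6055 0.1495]] 0.03694922
```

>>> {"method": "step_arm", "body": {
  "targets": [
    [[4,-6,0],[0,0,-0.12]],
    [[8,-14,0],[0,0,-0.25]],
    [[12,-20,-10],[0,0,-0.38]],
    [[12,-20,-30],[0,0,-0.454]],
    [[12,-20,-50],[0,0,-0.454]],
    [[12,-20,-65],[0,0,-0.454]],
    [[12,-20,-73],[0,0,-0.454]],
    [[12,-20,-75],[0,0,-0.454]]
  ]
}}

```text
time: 1.7
tcp_pos: [0.4341, 0.1746, 0.1385]
eef_rot: [-60.0, 89.9, -173.1]
force: [0.1, -0.6, -0.4]
width: 0.0917
```

```bash
cat > shot.py <<'E'
import sys; from h import *
from plant import viewer
k=sys.argv[1]; ims=[]
for n in("scene","top"):
    c=viewer.capture(n); np.savez(f"cap_{n}_{k}.npz",**c); ims.append(c["image"][:,:,::-1])
b=np.vstack([ims[0][90:300,170:400],]) ; t=ims[1][100:310,180:410]
cv2.imwrite(f"pics/s{k}.png",cv2.resize(np.hstack([b,t]),(800,365),interpolation=cv2.INTER_CUBIC))
E
python3 shot.py 1
```

```text
(no output)
```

View pics/s1.png

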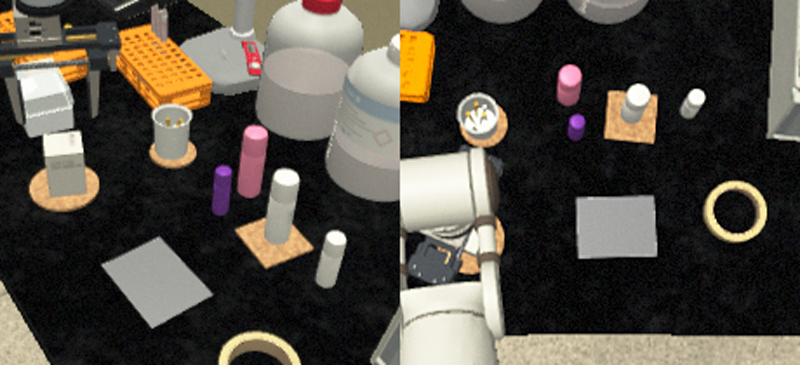

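```bash
python3 - <<'E'
from h import *
c=load("cap_scene_1.npz"); K=(400/230)
for s in(.046,-.046,0):
    a=np.radians(-23); p=proj(c,[.434+s*np.cos(a),.1746+s*np.sin(a),.1385])[0]; print(p,(p-[170,90])*K)
b=c["image"][120:210,170:260,::-1]; cv2.imwrite("pics/z1.png",cv2.resize(b,(720,600),interpolation=cv2.INTER_CUBIC))
E
```

```text
[220.49585636 155.08413891] [ 87.81888063 113.1898068 ]
[184.22489594 158.46983104] [ 24.73894945 119.07796702]
[202.4702451  156.76672932] [ 56.46999147 116.11605099]
```

View pics/z1.png

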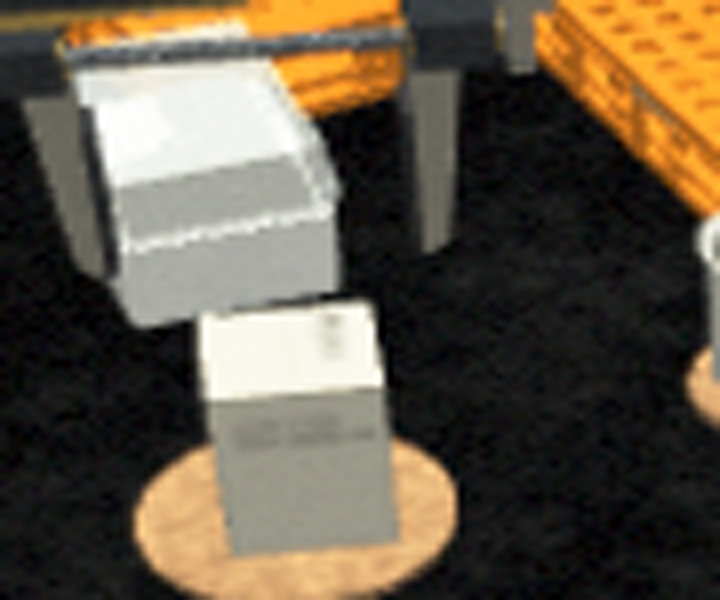

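Fingertips at crop (90,270) and (435,250) match the TCP projection and straddle the carton. I'll descend and close.

>>> {"method": "step_arm", "body": {
  "targets": [
    [[0,0,-8],[0,0,0]],
    [[0,0,-25],[0,0,0]],
    [[0,0,-45],[0,0,0]],
    [[0,0,-65],[0,0,0]],
    [[0,0,-83],[0,0,0]],
    [[0,0,-95],[0,0,0]],
    [[0,0,-101],[0,0,0]],
    [[0,0,-102],[0,0,0]]
  ]
}}

```text
time: 2.6
tcp_pos: [0.4348, 0.1747, 0.0373]
eef_rot: [-60.0, 90.0, -173.0]
force: [-1.0, 0.0, -0.5]
width: 0.0917
```

>>> {"method": "step_arm", "body": {
  "targets": [
    [[0,0,0],[0,0,0]],
    [[0,0,0],[0,0,0]],
    [[0,0,0],[0,0,0]],
    [[0,0,0],[0,0,0]],
    [[0,0,0],[0,0,0]],
    [[0,0,0],[0,0,0]],
    [[0,0,0],[0,0,0]],
    [[0,0,0],[0,0,0]]
  ],
  "gripper": 50
}}

```text
time: 3.4
tcp_pos: [0.4355, 0.1748, 0.038]
eef_rot: [114.1, 89.9, 1.1]
force: [1.2, -0.6, 3.7]
width: 0.0577
```

>>> {"method": "step_arm", "body": {
  "targets": [
    [[0,0,4],[0,0,0]],
    [[0,0,14],[0,0,0]],
    [[0,0,30],[0,0,0]],
    [[2,-12,45],[0,0,0.02]],
    [[4,-40,55],[0,0,0.06]],
    [[6,-75,58],[0,0,0.1]],
    [[8,-115,60],[0,0,0.15]],
    [[10,-155,60],[0,0,0.2]]
  ]
}}

```text
time: 4.2
tcp_pos: [0.445, 0.0185, 0.0985]
eef_rot: [94.6, 89.9, -6.8]
force: [0.6, 0.1, 0.3]
width: 0.0578
```

>>> {"method": "step_arm", "body": {
  "targets": [
    [[3,-35,0],[0,0,0.05]],
    [[5,-62,-2],[0,0,0.08]],
    [[6,-80,-10],[0,0,0.097]],
    [[6,-85,-25],[0,0,0.097]],
    [[6,-85,-40],[0,0,0.097]],
    [[6,-85,-52],[0,0,0.097]],
    [[6,-85,-59],[0,0,0.097]],
    [[6,-85,-62],[0,0,0.097]]
  ]
}}

```text
time: 5.0
tcp_pos: [0.4505, -0.0648, 0.035]
eef_rot: [-109.5, 89.9, 154.5]
force: [-0.1, -0.2, -0.8]
width: 0.0578
```

>>> {"method": "step_arm", "body": {
  "targets": [
    [[0,0,0],[0,0,0]],
    [[0,0,0],[0,0,0]],
    [[0,0,0],[0,0,0]],
    [[0,0,0],[0,0,0]],
    [[0,0,0],[0,0,0]],
    [[0,0,0],[0,0,0]],
    [[0,0,0],[0,0,0]],
    [[0,0,0],[0,0,0]]
  ]
}}

```text
time: 5.8
tcp_pos: [0.4509, -0.0652, 0.0356]
eef_rot: [-146.0, 90.0, 118.0]
force: [0.6, -0.7, 0.1]
width: 0.0577
```

>>> {"method": "step_arm", "body": {
  "targets": [
    [[0,0,-1],[0,0,0]],
    [[0,0,-1],[0,0,0]],
    [[0,0,-1],[0,0,0]],
    [[0,0,-1],[0,0,0]],
    [[0,0,0],[0,0,0]],
    [[0,0,10],[0,0,0]],
    [[0,0,30],[0,0,0]],
    [[0,0,55],[0,0,0]]
  ],
  "gripper": 91.9
}}

```text
time: 6.6
tcp_pos: [0.4503, -0.0649, 0.0912]
eef_rot: [-107.2, 89.9, 156.8]
force: [-0.4, -0.5, 0.3]
width: 0.0918
```

>>> {"method": "step_arm", "body": {
  "targets": [
    [[0,0,30],[0,0,0]],
    [[0,10,60],[0,0,0]],
    [[20,35,80],[0,0,0]],
    [[40,65,85],[0,0,0.03]],
    [[65,100,85],[0,0,0.06]],
    [[85,135,85],[0,0,0.1]],
    [[100,160,85],[0,0,0.1]],
    [[105,170,85],[0,0,0.1]]
  ]
}}

```text
time: 7.4
tcp_pos: [0.5568, 0.1069, 0.1763]
eef_rot: [110.4, 89.9, 20.2]
force: [-0.2, -1.0, 0.3]
width: 0.0922
```

```bash
python3 shot.py 2; python3 - <<'E'
from fit import *
for n in("scene","top"):
    c=load(f"cap_{n}_2.npz")
    im,m=seg(c,.087,"white"); k,l,s,ce=cv2.connectedComponentsWithStats(m)
    for i in range(1,k):
        ctr=toW([ce[i]])[0]
        if s[i,4]>5000 and np.hypot(*(ctr-(.452,-.066)))<.04:
            rr=cv2.minAreaRect(cv2.findContours((l==i).astype(np.uint8),0,1)[0][0]); print(n,toW([rr[0]]),np.array(rr[1])/S,rr[2])
    b=rectify(c,.079,x0=.55,x1=.72,y0=.07,y1=.24,s=3000); cv2.imwrite(f"pics/bk_{n}.png",b[:,:,::-1])
cv2.imwrite("pics/bk2.png",cv2.resize(np.hstack([cv2.imread("pics/bk_scene.png"),cv2.imread("pics/bk_top.png")]),(800,400)))
E
```

```text
scene [[ 0.45020508 -0.06793771]] [0.05299125 0.05661327] 5.856013774871826
top [[ 0.44981766 -0.06583289]] [0.05459658 0.05847523] 5.7927961349487305
```

View pics/s2.png

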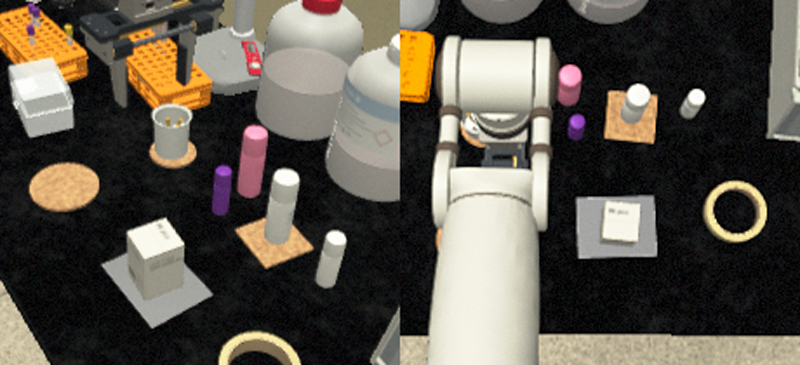

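View pics/bk2.png

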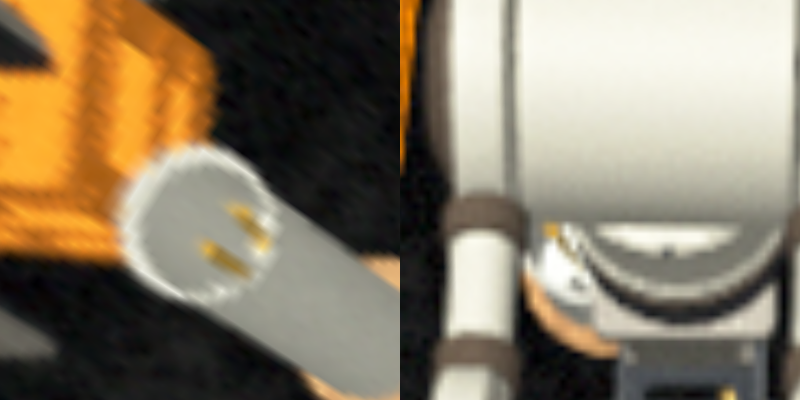

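The carton stands on the grey mat at (.450,-.067), yaw -5.8. The beaker rim measures (.6252,.155) in scene (bk2 px (200,223)) and about (.6245,.160) in top, so I'll use (.6245,.1575).

>>> {"method": "step_arm", "body": {
  "targets": [
    [[15,11,0],[0,0,0]],
    [[40,30,0],[0,0,0]],
    [[60,45,0],[0,0,0]],
    [[68,51,-8],[0,0,0]],
    [[68,51,-25],[0,0,0]],
    [[68,51,-45],[0,0,0]],
    [[68,51,-65],[0,0,0]],
    [[68,51,-75],[0,0,0]]
  ]
}}

```text
time: 8.3
tcp_pos: [0.6218, 0.1542, 0.098]
eef_rot: [-80.1, 89.7, -170.4]
force: [-0.7, -1.1, -0.1]
width: 0.0921
```

```bash
python3 shot.py 3; python3 - <<'E'
from h import *
c=load("cap_scene_3.npz")
b=c["image"][100:200,220:320,::-1]; cv2.imwrite("pics/z3.png",cv2.resize(b,(600,600),interpolation=cv2.INTER_CUBIC))
E
```

```text
(no output)
```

View pics/z3.png

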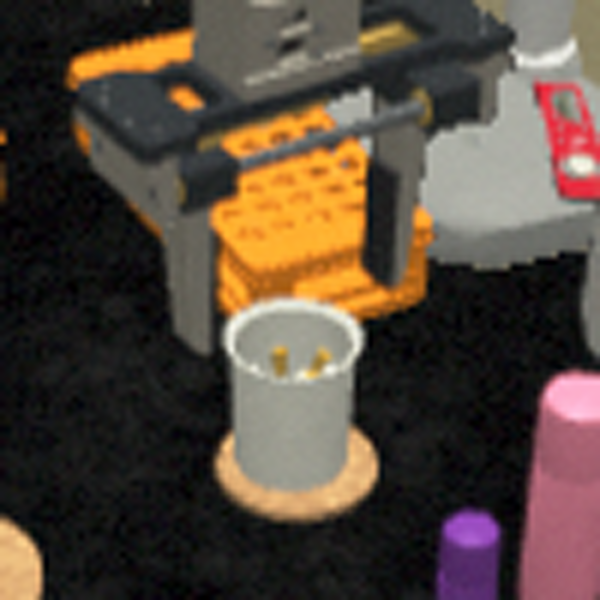

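>>> {"method": "step_arm", "body": {
  "targets": [
    [[0,0,-6],[0,0,0]],
    [[0,0,-18],[0,0,0]],
    [[0,0,-33],[0,0,0]],
    [[0,0,-48],[0,0,0]],
    [[0,0,-61],[0,0,0]],
    [[0,0,-71],[0,0,0]],
    [[0,0,-76],[0,0,0]],
    [[0,0,-77],[0,0,0]]
  ]
}}

```text
time: 9.2
tcp_pos: [0.6235, 0.1557, 0.0227]
eef_rot: [-86.4, 89.9, -176.7]
force: [0.2, -0.6, -0.1]
width: 0.0919
```

>>> {"method": "step_arm", "body": {
  "targets": [
    [[0,0,0],[0,0,0]],
    [[0,0,0],[0,0,0]],
    [[0,0,0],[0,0,0]],
    [[0,0,0],[0,0,0]],
    [[0,0,0],[0,0,0]],
    [[0,0,0],[0,0,0]],
    [[0,0,0],[0,0,0]],
    [[0,0,0],[0,0,0]]
  ],
  "gripper": 52
}}

```text
time: 10.0
tcp_pos: [0.6246, 0.1557, 0.0242]
eef_rot: [92.0, 89.9, 1.7]
force: [1.2, -0.7, 3.5]
width: 0.0625
```

```bash
python3 shot.py 4; python3 - <<'E'
from h import *
c=load("cap_scene_4.npz")
b=c["image"][100:200,220:320,::-1]; b=cv2.resize(b,(400,400),interpolation=cv2.INTER_CUBIC)
r=rectify(c,.079,x0=.55,x1=.72,y0=.07,y1=.24,s=3000)[:,:,::-1]
cv2.imwrite("pics/z4.png",np.hstack([b,cv2.resize(r,(400,400))]))
E
```

```text
(no output)
```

View pics/z4.png

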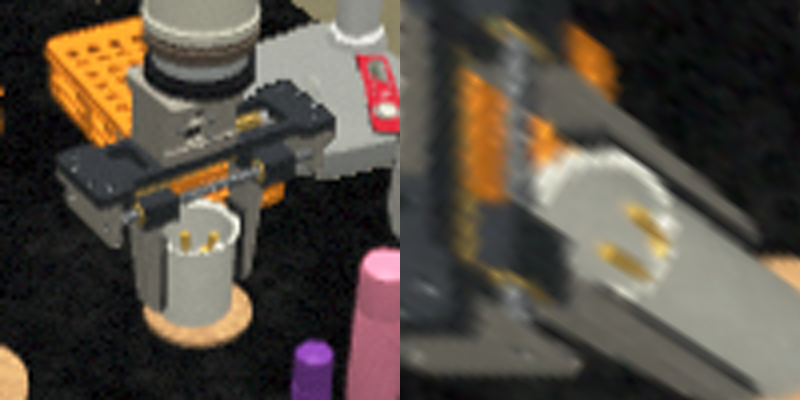

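>>> {"method": "step_arm", "body": {
  "targets": [
    [[0,0,0],[0,0,0]],
    [[0,0,0],[0,0,0]],
    [[0,0,2],[0,0,0]],
    [[0,0,6],[0,0,0]],
    [[0,0,11],[0,0,0]],
    [[0,0,16],[0,0,0]],
    [[0,0,19],[0,0,0]],
    [[0,0,20],[0,0,0]]
  ]
}}

```text
time: 10.9
tcp_pos: [0.6242, 0.1558, 0.0442]
eef_rot: [93.3, 90.0, 3.0]
force: [0.2, 0.4, -0.0]
width: 0.0621
```

```bash
python3 shot.py 5; python3 - <<'E'
from h import *
c=load("cap_scene_5.npz")
b=c["image"][100:200,220:320,::-1]; cv2.imwrite("pics/z5.png",cv2.resize(b,(600,600),interpolation=cv2.INTER_CUBIC))
E
```

```text
(no output)
```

View pics/z5.png

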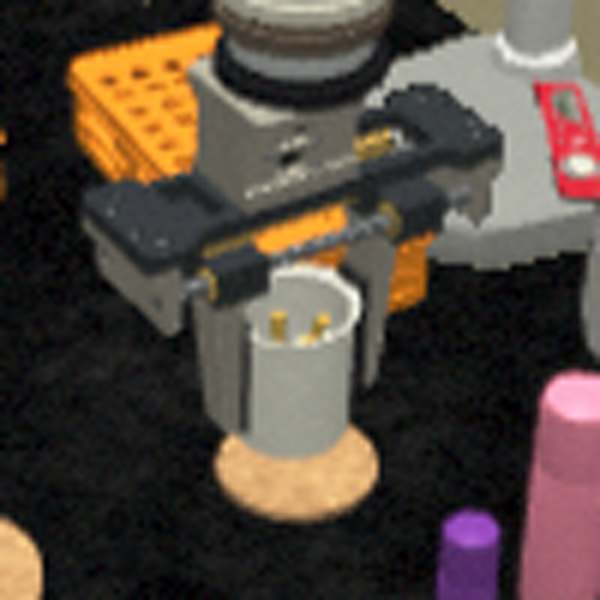

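>>> {"method": "step_arm", "body": {
  "targets": [
    [[0,0,6],[0,0,0]],
    [[-6,0,16],[0,0,0]],
    [[-22,2,24],[0,0,0]],
    [[-48,4,26],[0,0,0]],
    [[-80,7,26],[0,0,0]],
    [[-114,10,26],[0,0,0]],
    [[-146,12,26],[0,0,0]],
    [[-172,14,24],[0,0,0]]
  ]
}}

```text
time: 11.8
tcp_pos: [0.4503, 0.1699, 0.0683]
eef_rot: [103.6, 90.0, 13.4]
force: [0.0, 0.8, -0.4]
width: 0.0623
```

>>> {"method": "step_arm", "body": {
  "targets": [
    [[-14,2,-2],[0,0,0]],
    [[-21,2,-6],[0,0,0]],
    [[-22,2,-14],[0,0,0]],
    [[-22,2,-24],[0,0,0]],
    [[-22,2,-33],[0,0,0]],
    [[-22,2,-40],[0,0,0]],
    [[-22,2,-43],[0,0,0]],
    [[-22,2,-44],[0,0,0]]
  ]
}}

```text
time: 12.6
tcp_pos: [0.4301, 0.1717, 0.0238]
eef_rot: [-83.3, 89.9, -173.6]
force: [-4.3, -0.5, 10.7]
width: 0.062
```

>>> {"method": "step_arm", "body": {
  "targets": [
    [[0,0,0],[0,0,0]],
    [[0,0,0],[0,0,0]],
    [[0,0,0],[0,0,0]],
    [[0,0,0],[0,0,0]],
    [[0,0,0],[0,0,0]],
    [[0,0,0],[0,0,0]],
    [[0,0,0],[0,0,0]],
    [[0,0,0],[0,0,0]]
  ]
}}

```text
time: 13.4
tcp_pos: [0.4299, 0.1717, 0.0239]
eef_rot: [-81.7, 89.9, -172.0]
force: [-2.6, -0.5, 5.6]
width: 0.0622
```

```bash
python3 shot.py 6
```

```text
(no output)
```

View pics/s6.png

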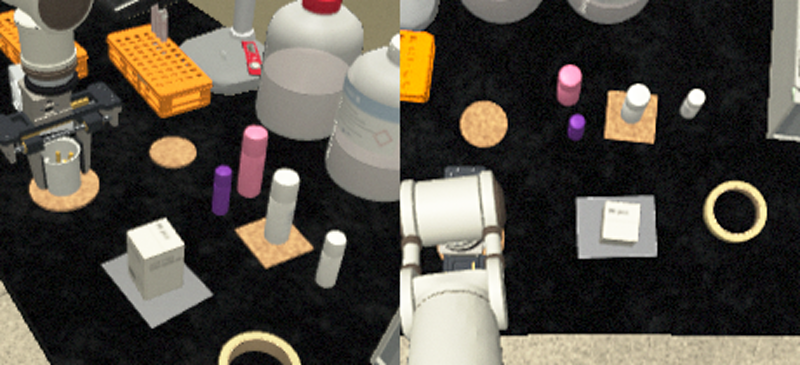

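The beaker touches the large mat. I'll release it and retreat, and the now bare small mat can be remeasured.

>>> {"method": "step_arm", "body": {
  "targets": [
    [[0,0,0.5],[0,0,0]],
    [[0,0,0.5],[0,0,0]],
    [[0,0,0.5],[0,0,0]],
    [[0,0,0.5],[0,0,0]],
    [[0,0,1],[0,0,0]],
    [[0,0,10],[0,0,0]],
    [[0,0,30],[0,0,0]],
    [[0,0,55],[0,0,0]]
  ],
  "gripper": 91.9
}}

```text
time: 14.3
tcp_pos: [0.4291, 0.1716, 0.079]
eef_rot: [-83.1, 89.9, -173.4]
force: [0.1, -0.8, 0.6]
width: 0.0919
```

>>> {"method": "step_arm", "body": {
  "targets": [
    [[0,0,35],[0,0,0]],
    [[10,-10,70],[0,0,0]],
    [[35,-40,100],[0,0,0]],
    [[60,-80,110],[0,0,0]],
    [[85,-120,110],[0,0,0]],
    [[110,-160,110],[0,0,0]],
    [[130,-200,110],[0,0,0]],
    [[140,-220,110],[0,0,0]]
  ]
}}

```text
time: 15.1
tcp_pos: [0.5712, -0.0516, 0.1894]
eef_rot: [48.7, 89.9, -41.7]
force: [-0.4, 0.6, -0.4]
width: 0.0921
```

```bash
python3 shot.py 7; python3 - <<'E'
from fit import *
from scipy.optimize import least_squares
for n in("scene","top"):
    c=load(f"cap_{n}_7.npz")
    im,m=seg(c,.006,"cork")
    m=cv2.morphologyEx(m,cv2.MORPH_CLOSE,np.ones((15,15)))
    k,l,s,ce=cv2.connectedComponentsWithStats(m)
    for i in range(1,k):
        if s[i,4]<1500: continue
        cs=cv2.findContours((l==i).astype(np.uint8),0,1)[0][0]
        (cc,r)=cv2.minEnclosingCircle(cs); rr=cv2.minAreaRect(cs)
        print(n,"cork",s[i,4],toW([ce[i]])[0].round(4),toW([cc])[0].round(4),round(r/S,4),"rect",toW([rr[0]])[0].round(4),rr[2])
    im=rectify(c,.079,s=S); g=cv2.cvtColor(cv2.GaussianBlur(im,(0,0),2),cv2.COLOR_RGB2GRAY)
    r=g[500:780,200:520]
    for p2 in(.3,):
        C=cv2.HoughCircles(r,cv2.HOUGH_GRADIENT_ALT,1,20,param1=80,param2=p2,minRadius=56,maxRadius=76)
        if C is not None:
            for q in C[0]: print(n,toW([q[:2]+np.array([200,500])]).round(4),q[2]/S)
    a=rectify(c,.079,x0=.36,x1=.5,y0=.1,y1=.24,s=2850)[:,:,::-1]
    cv2.imwrite(f"pics/a_{n}.png",a[:399,:399])
cv2.imwrite("pics/a7.png",np.hstack([cv2.imread("pics/a_scene.png"),cv2.imread("pics/a_top.png")]))
E
```

```text
scene cork 19971 [0.69   0.2958] [0.6955 0.297 ] 0.0611 rect [0.6936 0.2964] 5.440331935882568
scene cork 20520 [ 0.6304 -0.1019] [ 0.6367 -0.0973] 0.0572 rect [ 0.6379 -0.0963] 6.088528156280518
scene cork 19583 [0.6236 0.1526] [0.6258 0.152 ] 0.0423 rect [0.6226 0.1531] 12.804265975952148
scene cork 5162 [ 0.4964 -0.2392] [ 0.4849 -0.2524] 0.041 rect [ 0.4854 -0.2525] 17.102725982666016
scene cork 23903 [0.4271 0.1598] [0.4312 0.1716] 0.0577 rect [0.4293 0.1671] 22.056432723999023
scene [[0.4325 0.1715]] 0.03362439
top cork 34681 [0.7089 0.297 ] [0.711  0.2957] 0.0668 rect [0.7065 0.2957] 90.0
top cork 20321 [0.6254 0.1552] [0.6253 0.155 ] 0.0408 rect [0.6252 0.1552] 90.0
top cork 1769 [ 0.6053 -0.1242] [ 0.6067 -0.125 ] 0.0157 rect [ 0.606  -0.1241] 3.3664608001708984
top cork 2436 [ 0.4843 -0.2804] [ 0.4778 -0.2641] 0.0406 rect [ 0.4787 -0.2713] 77.7748794555664
top cork 23876 [0.4258 0.171 ] [0.4303 0.1748] 0.0566 rect [0.4302 0.1752] 90.0
top [[0.4285 0.172 ]] 0.030379437
```

View pics/s7.png

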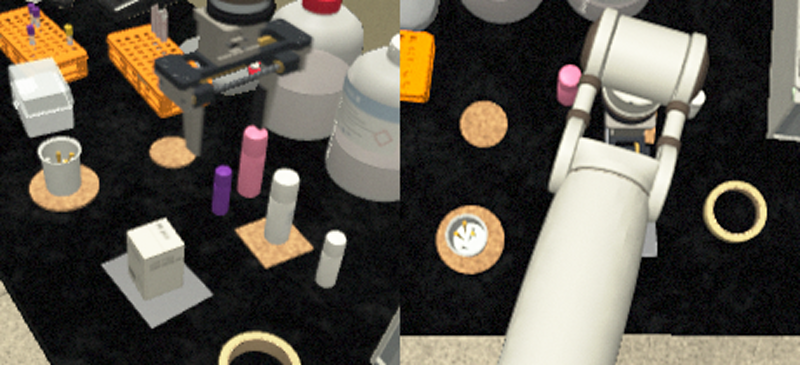

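View pics/a7.png

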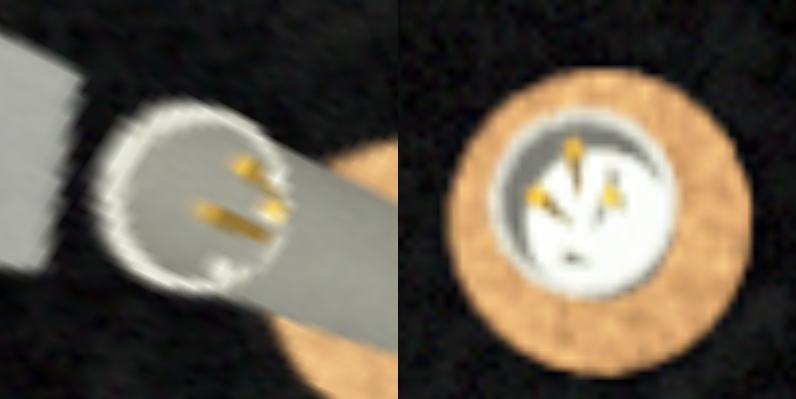

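Beaker centre is within about 2 mm of the large mat's centre in both views: top rim (.4288,.1744) against mat (.4302,.175), scene (.4305,.173) against (.431,.1716). The bottle is next, at (.641,-.095).

>>> {"method": "step_arm", "body": {
  "targets": [
    [[15,-9,0],[0,0,0]],
    [[40,-25,0],[0,0,0]],
    [[62,-38,0],[0,0,0]],
    [[70,-43,-5],[0,0,0]],
    [[70,-43,-20],[0,0,0]],
    [[70,-43,-35],[0,0,0]],
    [[70,-43,-44],[0,0,0]],
    [[70,-43,-45],[0,0,0]]
  ]
}}

```text
time: 16.0
tcp_pos: [0.6378, -0.09, 0.1409]
eef_rot: [-109.0, 89.7, 160.7]
force: [-0.1, -0.1, -0.4]
width: 0.0919
```

```bash
python3 shot.py 8; python3 - <<'E'
from h import *
c=load("cap_scene_8.npz")
b=c["image"][130:250,270:390,::-1]; cv2.imwrite("pics/z8.png",cv2.resize(b,(600,600),interpolation=cv2.INTER_CUBIC))
E
```

```text
(no output)
```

View pics/z8.png

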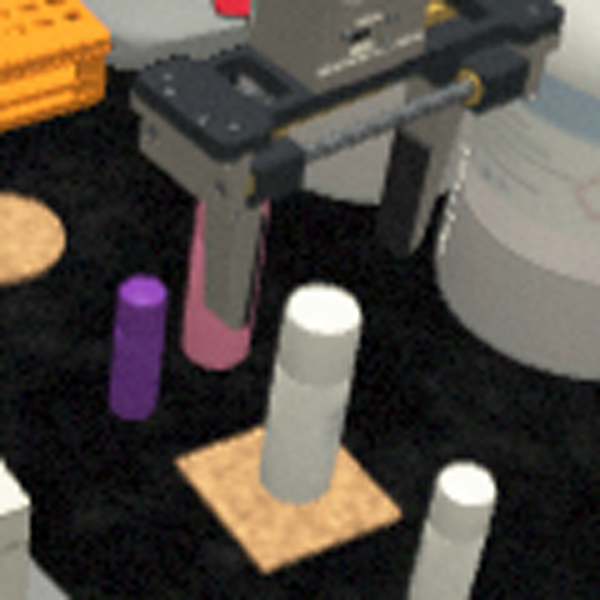

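>>> {"method": "step_arm", "body": {
  "targets": [
    [[0,0,0],[0,0,0]],
    [[0,0,-8],[0,0,0]],
    [[0,0,-24],[0,0,0]],
    [[0,0,-42],[0,0,0]],
    [[0,0,-60],[0,0,0]],
    [[0,0,-76],[0,0,0]],
    [[0,0,-85],[0,0,0]],
    [[0,0,-89],[0,0,0]]
  ]
}}

```text
time: 16.9
tcp_pos: [0.6391, -0.091, 0.0529]
eef_rot: [-108.7, 89.9, 161.0]
force: [-0.2, 0.2, 0.4]
width: 0.092
```

>>> {"method": "step_arm", "body": {
  "targets": [
    [[0,0,0],[0,0,0]],
    [[0,0,0],[0,0,0]],
    [[0,0,0],[0,0,0]],
    [[0,0,0],[0,0,0]],
    [[0,0,0],[0,0,0]],
    [[0,0,0],[0,0,0]],
    [[0,0,0],[0,0,0]],
    [[0,0,0],[0,0,0]]
  ],
  "gripper": 28
}}

```text
time: 17.7
tcp_pos: [0.6403, -0.0913, 0.0549]
eef_rot: [75.4, 90.0, -14.9]
force: [0.5, 0.5, 1.0]
width: 0.0367
```

>>> {"method": "step_arm", "body": {
  "targets": [
    [[0,0,0],[0,0,0]],
    [[0,0,0],[0,0,0]],
    [[0,0,2],[0,0,0]],
    [[0,0,7],[0,0,0]],
    [[0,0,15],[0,0,0]],
    [[0,0,22],[0,0,0]],
    [[0,0,27],[0,0,0]],
    [[0,0,30],[0,0,0]]
  ]
}}

```text
time: 18.5
tcp_pos: [0.6404, -0.0914, 0.0857]
eef_rot: [72.2, 89.9, -18.0]
force: [0.0, -0.5, -1.9]
width: 0.037
```

```bash
python3 shot.py 9; python3 - <<'E'
from h import *
c=load("cap_scene_9.npz")
b=c["image"][110:230,270:390,::-1]; cv2.imwrite("pics/z9.png",cv2.resize(b,(600,600),interpolation=cv2.INTER_CUBIC))
E
```

```text
(no output)
```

View pics/z9.png

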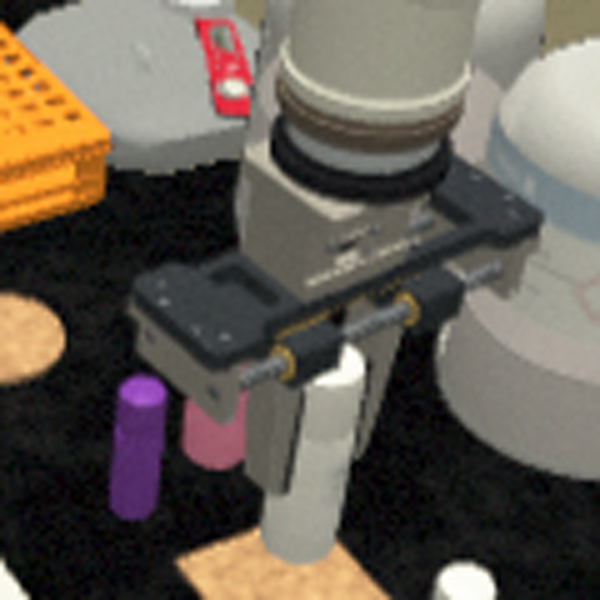

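Bottle is held and clear. I'll lift above the pink and purple bottles, carry it over, and lower it on the small mat.

>>> {"method": "step_arm", "body": {
  "targets": [
    [[0,0,6],[0,0,0]],
    [[0,0,20],[0,0,0]],
    [[0,0,40],[0,0,0]],
    [[0,0,62],[0,0,0]],
    [[0,0,84],[0,0,0]],
    [[-1,2,102],[0,0,0]],
    [[-2,10,112],[0,0,0]],
    [[-3,26,116],[0,0,0]]
  ]
}}

```text
time: 19.4
tcp_pos: [0.6376, -0.0654, 0.2025]
eef_rot: [72.0, 89.8, -18.4]
force: [0.0, -0.3, -0.7]
width: 0.0364
```

>>> {"method": "step_arm", "body": {
  "targets": [
    [[-2,24,0],[0,0,0]],
    [[-4,54,0],[0,0,0]],
    [[-6,88,0],[0,0,0]],
    [[-8,122,0],[0,0,0]],
    [[-10,156,0],[0,0,0]],
    [[-11,186,0],[0,0,0]],
    [[-12,208,-4],[0,0,0]],
    [[-12,219,-12],[0,0,0]]
  ]
}}

```text
time: 20.2
tcp_pos: [0.6241, 0.1569, 0.1882]
eef_rot: [-153.2, 90.0, 116.7]
force: [0.0, -0.2, -0.7]
width: 0.0366
```

>>> {"method": "step_arm", "body": {
  "targets": [
    [[0,2,-12],[0,0,0]],
    [[0,3,-30],[0,0,0]],
    [[0,3,-50],[0,0,0]],
    [[0,3,-70],[0,0,0]],
    [[0,3,-88],[0,0,0]],
    [[0,3,-102],[0,0,0]],
    [[0,3,-109],[0,0,0]],
    [[0,3,-112],[0,0,0]]
  ]
}}

```text
time: 21.0
tcp_pos: [0.6244, 0.1563, 0.0755]
eef_rot: [-82.8, 89.9, -173.1]
force: [-0.3, 0.8, -0.8]
width: 0.0368
```

```bash
python3 shot.py 10; python3 - <<'E'
from h import *
c=load("cap_scene_10.npz")
b=c["image"][90:210,210:330,::-1]; cv2.imwrite("pics/z10.png",cv2.resize(b,(600,600),interpolation=cv2.INTER_CUBIC))
from plant import bot
print(bot.get_state()["tcp_pos"])
E
```

```text
[0.62509779 0.15655962 0.07661865]
```

View pics/z10.png

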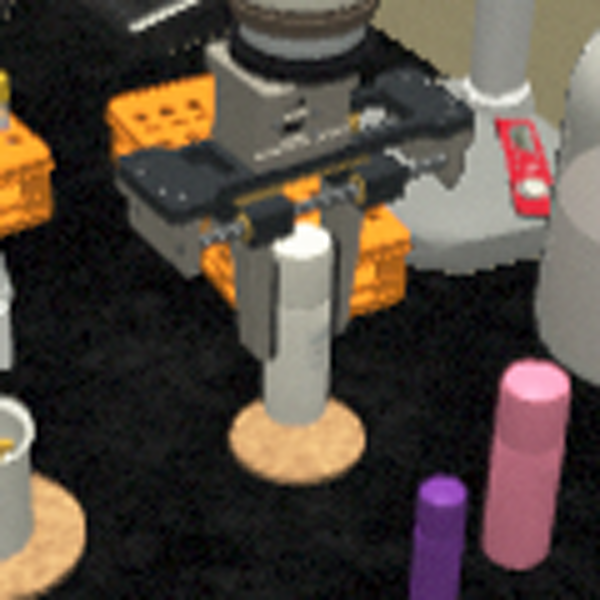

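>>> {"method": "step_arm", "body": {
  "targets": [
    [[0,0,-4],[0,0,0]],
    [[0,0,-9],[0,0,0]],
    [[0,0,-14],[0,0,0]],
    [[0,0,-18],[0,0,0]],
    [[0,0,-20],[0,0,0]],
    [[0,0,-21],[0,0,0]],
    [[0,0,-21],[0,0,0]],
    [[0,0,-21],[0,0,0]]
  ]
}}

```text
time: 21.9
tcp_pos: [0.6252, 0.1568, 0.0558]
eef_rot: [93.5, 90.0, 3.3]
force: [0.2, 0.2, -1.1]
width: 0.037
```

```bash
python3 shot.py 11; python3 - <<'E'
from h import *
c=load("cap_scene_11.npz")
b=c["image"][90:210,210:330,::-1]; cv2.imwrite("pics/z11.png",cv2.resize(b,(600,600),interpolation=cv2.INTER_CUBIC))
from plant import bot
s=bot.get_state();print(s["tcp_pos"],s["force"])
E
```

```text
[0.62515825 0.15678215 0.05589395] [-0.74300874 -0.43335545 -1.39357481]
```

View pics/z11.png

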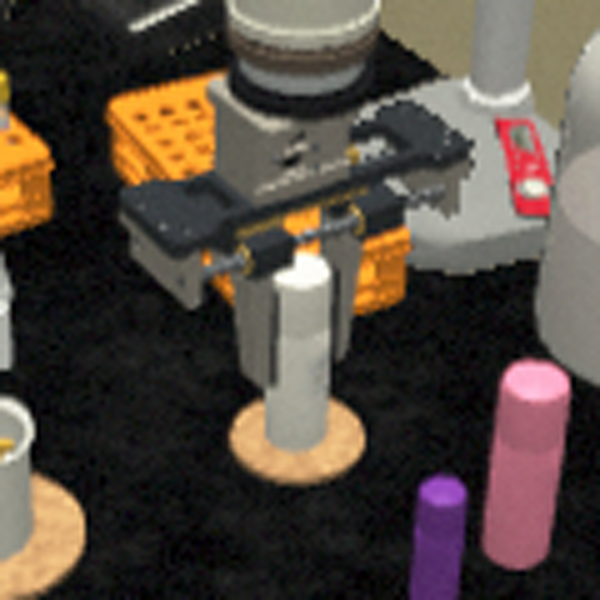

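>>> {"method": "step_arm", "body": {
  "targets": [
    [[0,0,-0.5],[0,0,0]],
    [[0,0,-1],[0,0,0]],
    [[0,0,-1.5],[0,0,0]],
    [[0,0,-1.5],[0,0,0]],
    [[0,0,-1.5],[0,0,0]],
    [[0,0,-1.5],[0,0,0]],
    [[0,0,-1.5],[0,0,0]],
    [[0,0,-1.5],[0,0,0]]
  ]
}}

```text
time: 22.8
tcp_pos: [0.6251, 0.1568, 0.0549]
eef_rot: [86.9, 90.0, -3.4]
force: [-2.9, -0.5, 4.9]
width: 0.0365
```

>>> {"method": "step_arm", "body": {
  "targets": [
    [[0,0,0],[0,0,0]],
    [[0,0,0],[0,0,0]],
    [[0,0,0],[0,0,0]],
    [[0,0,0],[0,0,0]],
    [[0,0,5],[0,0,0]],
    [[0,0,20],[0,0,0]],
    [[0,0,45],[0,0,0]],
    [[0,0,75],[0,0,0]]
  ],
  "gripper": 91.9
}}

```text
time: 23.6
tcp_pos: [0.6245, 0.1567, 0.1302]
eef_rot: [-87.2, 89.9, -177.5]
force: [1.1, 0.2, -1.0]
width: 0.0918
```

>>> {"method": "step_arm", "body": {
  "targets": [
    [[0,0,30],[0,0,0]],
    [[-20,-20,45],[0,0,0]],
    [[-50,-55,45],[0,0,0]],
    [[-85,-90,45],[0,0,0]],
    [[-120,-120,45],[0,0,0]],
    [[-150,-155,45],[0,0,0]],
    [[-170,-180,45],[0,0,0]],
    [[-180,-190,45],[0,0,0]]
  ]
}}

```text
time: 24.4
tcp_pos: [0.4441, -0.0349, 0.1754]
eef_rot: [60.7, 89.9, -29.7]
force: [1.0, -0.4, 0.5]
width: 0.092
```

```bash
python3 shot.py 12; python3 - <<'E'
from fit import *
for n in("scene","top"):
    c=load(f"cap_{n}_12.npz")
    im,m=seg(c,.006,"cork")
    k,l,s,ce=cv2.connectedComponentsWithStats(cv2.morphologyEx(m,cv2.MORPH_CLOSE,np.ones((15,15))))
    for i in range(1,k):
        if s[i,4]<1500: continue
        cs=cv2.findContours((l==i).astype(np.uint8),0,1)[0][0]
        (cc,r)=cv2.minEnclosingCircle(cs); rr=cv2.minAreaRect(cs)
        print(n,"cork",s[i,4],toW([cc])[0].round(4),round(r/S,4),"rect",toW([rr[0]])[0].round(4),(np.array(rr[1])/S).round(4),rr[2])
    for z in(.124,.087):
      im,m=seg(c,z,"white"); k,l,s,ce=cv2.connectedComponentsWithStats(m)
      for i in range(1,k):
        ctr=toW([ce[i]])[0]
        if s[i,4]>1500 and (np.hypot(*(ctr-(.45,-.066)))<.03 if z<.1 else np.hypot(*(ctr-(.625,.153)))<.03):
            rr=cv2.minAreaRect(cv2.findContours((l==i).astype(np.uint8),0,1)[0][0]); print(n,z,toW([rr[0]]),ctr,np.array(rr[1])/S,rr[2])
from plant import bot
s=bot.get_state();print(s["tcp_pos"],s["eef_rot"])
E
```

```text
scene cork 3539 [0.6835 0.289 ] 0.0239 rect [0.6832 0.289 ] [0.0349 0.0357] 5.440331935882568
scene cork 28818 [ 0.638  -0.0968] 0.0585 rect [ 0.638  -0.0962] [0.0864 0.0852] 6.188615798950195
scene cork 12323 [0.6264 0.1511] 0.0421 rect [0.6242 0.1495] [0.0775 0.0798] 31.328691482543945
scene cork 5113 [ 0.4851 -0.2525] 0.0411 rect [ 0.4851 -0.2523] [0.0805 0.0794] 14.03624439239502
scene cork 22389 [0.4312 0.1716] 0.0577 rect [0.4274 0.1678] [0.1054 0.1076] 22.2296199798584
scene 0.087 [[ 0.45015759 -0.06789395]] [ 0.45011999 -0.06810381] [0.05284827 0.05659583] 6.1466264724731445
top cork 26039 [0.7108 0.2955] 0.0672 rect [0.7065 0.2955] [0.087 0.109] 90.0
top cork 26578 [ 0.6371 -0.0934] 0.0579 rect [ 0.6377 -0.0936] [0.0859 0.086 ] 6.394398212432861
top cork 12449 [0.6252 0.1551] 0.0407 rect [0.6223 0.1543] [0.0746 0.0803] 74.14806365966797
top cork 2411 [ 0.4779 -0.2639] 0.0407 rect [ 0.4799 -0.2722] [0.08   0.0624] 72.27236938476562
top cork 23931 [0.4303 0.1749] 0.0567 rect [0.4302 0.1752] [0.1125 0.1115] 90.0
top 0.124 [[0.62274998 0.15499998]] [0.62278722 0.15486124] [0.0328702  0.03354102] 26.56505012512207
[ 0.44494305 -0.03406361  0.17520849] [ 76.20425753  89.88227897 -14.22021768]
```

View pics/s12.png

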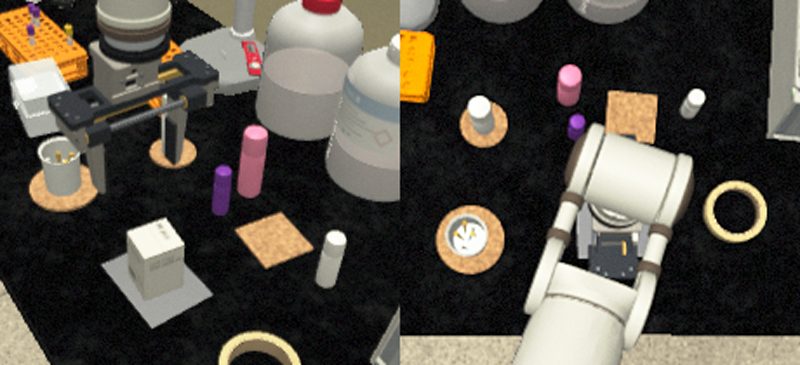

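Bottle stands at (.6227,.155) against mat (.6252,.1551) in the top view. Both views give the same carton-to-mat shift of (+188,-28) mm with no yaw change. I'll regrasp the carton where it was released.

>>> {"method": "step_arm", "body": {
  "targets": [
    [[2,-10,0],[0,0,-0.04]],
    [[5,-24,-3],[0,0,-0.08]],
    [[6,-31,-12],[0,0,-0.097]],
    [[6,-31,-26],[0,0,-0.097]],
    [[6,-31,-40],[0,0,-0.097]],
    [[6,-31,-52],[0,0,-0.097]],
    [[6,-31,-58],[0,0,-0.097]],
    [[6,-31,-60],[0,0,-0.097]]
  ]
}}

```text
time: 25.3
tcp_pos: [0.4505, -0.064, 0.113]
eef_rot: [-108.2, 89.9, 155.9]
force: [0.2, -0.6, -0.2]
width: 0.0918
```

>>> {"method": "step_arm", "body": {
  "targets": [
    [[0,0,-5],[0,0,0]],
    [[0,0,-16],[0,0,0]],
    [[0,0,-30],[0,0,0]],
    [[0,0,-46],[0,0,0]],
    [[0,0,-60],[0,0,0]],
    [[0,0,-72],[0,0,0]],
    [[0,0,-78],[0,0,0]],
    [[0,0,-79],[0,0,0]]
  ]
}}

```text
time: 26.1
tcp_pos: [0.4504, -0.064, 0.0343]
eef_rot: [-107.3, 89.9, 156.9]
force: [-0.2, 0.7, 0.2]
width: 0.0919
```

>>> {"method": "step_arm", "body": {
  "targets": [
    [[0,0,0],[0,0,0]],
    [[0,0,0],[0,0,0]],
    [[0,0,0],[0,0,0]],
    [[0,0,0],[0,0,0]],
    [[0,0,0],[0,0,0]],
    [[0,0,0],[0,0,0]],
    [[0,0,0],[0,0,0]],
    [[0,0,0],[0,0,0]]
  ],
  "gripper": 50
}}

```text
time: 26.9
tcp_pos: [0.4512, -0.0644, 0.0354]
eef_rot: [77.9, 90.0, -17.9]
force: [-0.2, 0.4, 3.9]
width: 0.058
```

>>> {"method": "step_arm", "body": {
  "targets": [
    [[0,0,4],[0,0,0]],
    [[2,0,14],[0,0,0]],
    [[10,-2,28],[0,0,0]],
    [[28,-4,38],[0,0,0]],
    [[54,-8,40],[0,0,0]],
    [[86,-13,40],[0,0,0]],
    [[118,-18,40],[0,0,0]],
    [[148,-22,40],[0,0,0]]
  ]
}}

```text
time: 27.7
tcp_pos: [0.6004, -0.0865, 0.0757]
eef_rot: [72.6, 90.0, -23.3]
force: [0.3, 0.1, -0.1]
width: 0.0582
```

>>> {"method": "step_arm", "body": {
  "targets": [
    [[22,-4,0],[0,0,0]],
    [[35,-5,0],[0,0,0]],
    [[39,-6,-4],[0,0,0]],
    [[40,-6,-12],[0,0,0]],
    [[40,-6,-20],[0,0,0]],
    [[40,-6,-26],[0,0,0]],
    [[40,-6,-28],[0,0,0]],
    [[40,-6,-28],[0,0,0]]
  ]
}}

```text
time: 28.5
tcp_pos: [0.6382, -0.0921, 0.0465]
eef_rot: [-102.9, 89.9, 161.2]
force: [-0.7, 0.7, -0.8]
width: 0.0578
```

```bash
python3 shot.py 13; python3 - <<'E'
from h import *
c=load("cap_scene_13.npz")
b=c["image"][120:260,260:400,::-1]; cv2.imwrite("pics/z13.png",cv2.resize(b,(600,600),interpolation=cv2.INTER_CUBIC))
from plant import bot
s=bot.get_state();print(s["tcp_pos"],s["eef_rot"])
E
```

```text
[ 0.63899082 -0.09229972  0.04738054] [ 72.43298593  89.98049228 -23.41136373]
```

View pics/z13.png

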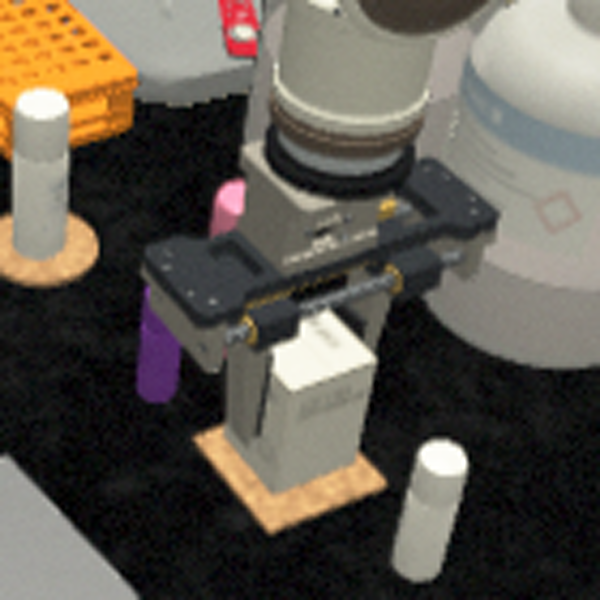

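>>> {"method": "step_arm", "body": {
  "targets": [
    [[0,0,-2],[0,0,0]],
    [[0,0,-5],[0,0,0]],
    [[0,0,-7],[0,0,0]],
    [[0,0,-8],[0,0,0]],
    [[0,0,-8.5],[0,0,0]],
    [[0,0,-8.5],[0,0,0]],
    [[0,0,-8.5],[0,0,0]],
    [[0,0,-8.5],[0,0,0]]
  ]
}}

```text
time: 29.4
tcp_pos: [0.639, -0.0923, 0.0386]
eef_rot: [79.1, 90.0, -16.8]
force: [0.7, -0.4, -0.3]
width: 0.0578
```

>>> {"method": "step_arm", "body": {
  "targets": [
    [[0,0,-0.5],[0,0,0]],
    [[0,0,-0.5],[0,0,0]],
    [[0,0,-0.5],[0,0,0]],
    [[0,0,-0.5],[0,0,0]],
    [[0,0,2],[0,0,0]],
    [[0,0,12],[0,0,0]],
    [[0,0,32],[0,0,0]],
    [[0,0,60],[0,0,0]]
  ],
  "gripper": 91.9
}}

```text
time: 30.2
tcp_pos: [0.638, -0.0919, 0.0985]
eef_rot: [-102.9, 89.8, 161.2]
force: [1.0, 0.0, -0.1]
width: 0.0917
```

>>> {"method": "step_arm", "body": {
  "targets": [
    [[0,0,40],[0,0,0]],
    [[-10,0,80],[0,0,0]],
    [[-40,2,105],[0,0,0]],
    [[-80,5,110],[0,0,0]],
    [[-125,8,110],[0,0,0]],
    [[-170,12,110],[0,0,0]],
    [[-210,18,110],[0,0,0]],
    [[-225,20,110],[0,0,0]]
  ]
}}

```text
time: 31.0
tcp_pos: [0.4114, -0.0715, 0.2089]
eef_rot: [24.6, 90.0, -71.3]
force: [-0.1, -0.1, -0.2]
width: 0.092
```

```bash
python3 shot.py 14; python3 - <<'E'
from fit import *
for n in("scene","top"):
    c=load(f"cap_{n}_14.npz"); c0=load(f"cap_{n}_0.npz")
    im,m=seg(c,.006,"cork")
    k,l,s,ce=cv2.connectedComponentsWithStats(cv2.morphologyEx(m,cv2.MORPH_CLOSE,np.ones((15,15))))
    for i in range(1,k):
        if s[i,4]<1500: continue
        cs=cv2.findContours((l==i).astype(np.uint8),0,1)[0][0]
        (cc,r)=cv2.minEnclosingCircle(cs); rr=cv2.minAreaRect(cs)
        print(n,"cork",toW([cc])[0].round(4),round(r/S,4),"rect",toW([rr[0]])[0].round(4),(np.array(rr[1])/S).round(4),rr[2])
    for z,g in((.124,(.625,.153)),(.09,(.638,-.095))):
      im,m=seg(c,z,"white"); k,l,s,ce=cv2.connectedComponentsWithStats(m)
      for i in range(1,k):
        ctr=toW([ce[i]])[0]
        if s[i,4]>1500 and np.hypot(*(ctr-g))<.03:
            rr=cv2.minAreaRect(cv2.findContours((l==i).astype(np.uint8),0,1)[0][0]); print(n,z,toW([rr[0]]),np.array(rr[1])/S,rr[2])
c=load("cap_scene_14.npz")
cv2.imwrite("pics/z14.png",cv2.resize(c["image"][90:290,150:400,::-1],(750,600),interpolation=cv2.INTER_CUBIC))
E
```

```text
scene cork [0.6845 0.29  ] 0.025 rect [0.6845 0.2905] [0.038 0.037] 5.572196960449219
scene cork [ 0.6367 -0.0973] 0.0572 rect [ 0.638  -0.0966] [0.0857 0.0851] 6.1886162757873535
scene cork [0.6378 0.1427] 0.0383 rect [0.6457 0.1351] [0.0765 0.0281] 44.04515838623047
scene cork [0.608  0.1635] 0.0339 rect [0.6014 0.1677] [0.0677 0.0216] 32.517513275146484
scene cork [ 0.485  -0.2526] 0.0412 rect [ 0.4846 -0.2522] [0.0801 0.0805] 56.82148742675781
scene cork [0.4288 0.1715] 0.0573 rect [0.41   0.1635] [0.0664 0.1131] 67.80970764160156
scene 0.09 [[ 0.6378251  -0.09530539]] [0.0542246  0.05649515] 6.170175075531006
top cork [0.7108 0.2955] 0.0672 rect [0.7065 0.2955] [0.087 0.109] 90.0
top cork [ 0.6372 -0.0935] 0.0579 rect [ 0.6375 -0.0936] [0.0853 0.0873] 5.920621871948242
top cork [0.6252 0.1551] 0.0407 rect [0.6224 0.1543] [0.0746 0.0803] 73.9600601196289
top cork [ 0.4708 -0.2648] 0.0463 rect [ 0.468  -0.2779] [0.0477 0.0922] 11.712472915649414
top cork [0.4302 0.1748] 0.0568 rect [0.4303 0.1752] [0.1118 0.1124] 71.56504821777344
top 0.124 [[0.62278461 0.15512308]] [0.03274517 0.03336534] 29.744882583618164
top 0.09 [[ 0.63701762 -0.09299329]] [0.05436369 0.0570785 ] 5.806726932525635
```

View pics/s14.png

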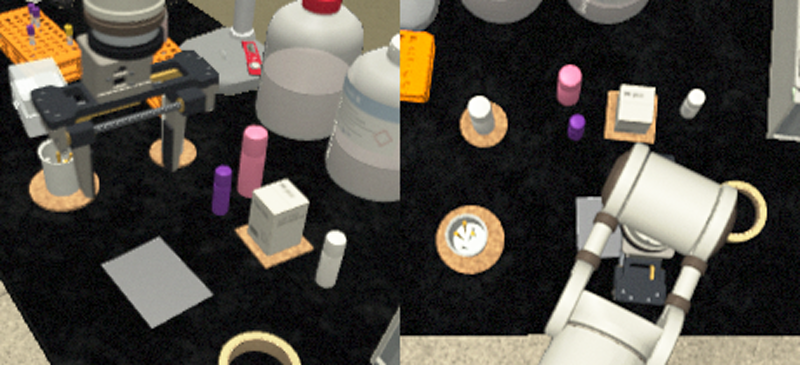

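View pics/z14.png

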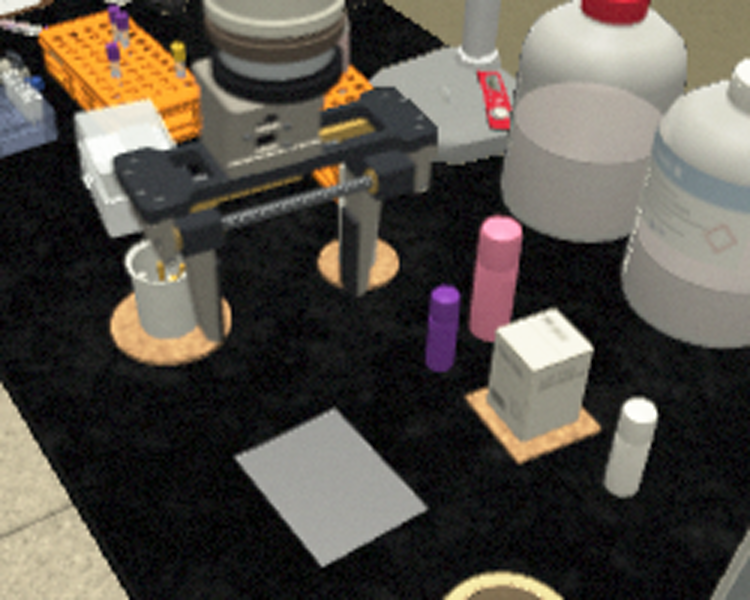

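The carton matches the square mat to within about 1 mm and 0.2° in both views. I'll raise the arm once so the scene camera can see the bottle for a final check.

>>> {"method": "step_arm", "body": {
  "targets": [
    [[0,0,15],[0,0,0]],
    [[0,-20,45],[0,0,0]],
    [[0,-50,80],[0,0,0]],
    [[0,-80,110],[0,0,0]],
    [[0,-110,130],[0,0,0]],
    [[0,-130,140],[0,0,0]],
    [[0,-140,140],[0,0,0]],
    [[0,-140,140],[0,0,0]]
  ]
}}

```text
time: 31.9
tcp_pos: [0.4143, -0.2132, 0.3482]
eef_rot: [-138.8, 90.0, 125.3]
force: [-0.9, 0.4, -0.2]
width: 0.092
```

```bash
python3 shot.py 15; python3 - <<'E'
from fit import *
out=[]
for n in("scene","top"):
    c=load(f"cap_{n}_15.npz"); c0=load(f"cap_{n}_0.npz")
    im,m=seg(c,.124,"white"); k,l,s,ce=cv2.connectedComponentsWithStats(m)
    for i in range(1,k):
        ctr=toW([ce[i]])[0]
        if s[i,4]>1500 and np.hypot(*(ctr-(.625,.153)))<.03: print(n,"cap",ctr)
    W,W0=cloud(c),cloud(c0)
    for nm,b in(("tape",(.4,.54,-.32,-.2,.02,.03)),("tips",(.35,.55,.22,.42,.06,.1))):
        f=lambda V:np.median(V[(V[...,0]>b[0])&(V[...,0]<b[1])&(V[...,1]>b[2])&(V[...,1]<b[3])&(V[...,2]>b[4])&(V[...,2]<b[5])],0).round(4)
        print(n,nm,f(W0),f(W))
    out.append(cv2.resize(c["image"][:,:,::-1],(400,300)))
cv2.imwrite("pics/f15.png",np.hstack(out))
E
```

```text
scene cap [0.62333243 0.14267239]
scene tape [ 0.4726 -0.2655  0.0233] [ 0.4719 -0.2657  0.0233]
scene tips [0.4836 0.3506 0.0791] [0.4835 0.3507 0.079 ]
top cap [0.62286823 0.15488508]
top tape [ 0.4709 -0.2596  0.024 ] [ 0.4876 -0.2422  0.0245]
top tips [0.4834 0.3658 0.0803] [0.4832 0.3658 0.0802]
```

View pics/f15.png

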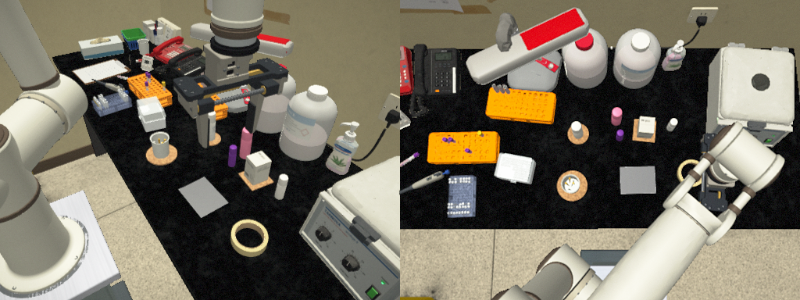

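The scene cap reading (y .143) disagrees with top, and a finger hides part of the bottle at f15 (207,130). I'll clear the view and recheck.

>>> {"method": "step_arm", "body": {
  "targets": [
    [[0,-10,20],[0,0,0]],
    [[0,-30,50],[0,0,0]],
    [[0,-50,80],[0,0,0]],
    [[0,-70,110],[0,0,0]],
    [[0,-80,130],[0,0,0]],
    [[0,-80,140],[0,0,0]],
    [[0,-80,140],[0,0,0]],
    [[0,-80,140],[0,0,0]]
  ]
}}

```text
time: 32.8
tcp_pos: [0.4141, -0.2911, 0.4875]
eef_rot: [-139.5, 89.9, 124.7]
force: [-0.1, -0.1, -0.7]
width: 0.0921
```

```bash
python3 shot.py 16; python3 - <<'E'
from fit import *
c=load("cap_scene_16.npz")
im,m=seg(c,.124,"white"); k,l,s,ce=cv2.connectedComponentsWithStats(m)
for i in range(1,k):
    ctr=toW([ce[i]])[0]
    if s[i,4]>1000 and np.hypot(*(ctr-(.625,.153)))<.03: print("cap",ctr,s[i])
cv2.imwrite("pics/z16.png",cv2.resize(c["image"][100:200,210:330,::-1],(720,600),interpolation=cv2.INTER_CUBIC))
E
```

```text
cap [0.62258472 0.14935503] [ 369  223   66   65 3311]
```

View pics/z16.png

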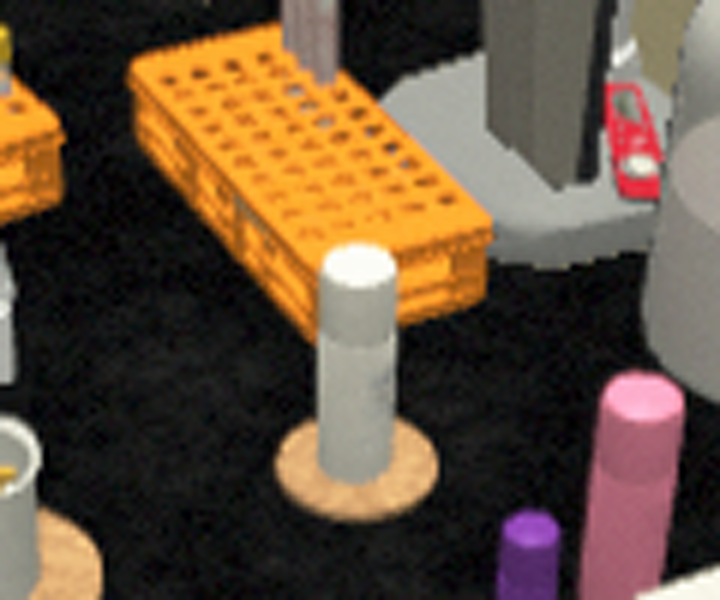

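```bash
python3 -c "
from plant import bot
print(bot.finish_job())"
```

```text
the job is handed in; nothing more can be done
None
```

All three things stand upright on their own mats, and I handed the job in at about 33 s on the robot clock. I set the carton aside on the grey mat, moved the beaker to the large round mat and the bottle to the small round mat, then put the carton on the square mat.

| Thing | Distance from mat centre | Note |
|---|---|---|
| Beaker | about 2 mm in both views | upright |
| Bottle | 2.4 mm (top view), about 4 mm (scene view) | upright |
| Carton | within about 1–1.5 mm in both views | squared to within about 0.2° |

- **Tip box and tape roll:** the tip box had not moved in either view. The tape roll was unchanged in the scene view. The arm hid part of the roll from the top camera at the end, so the top view could not confirm it.
- **Camera disagreement:** the two cameras differ by about 3–4 mm in y. I used averages for grasping and compared each thing with its mat in the same view for placing.
- **Misread bottle position:** one scene reading put the bottle about 9 mm off because a finger hid part of it. With the arm out of the way, the reading was the 4 mm above.
- **Beaker grip:** the jaws closed to about 62 mm on the beaker, slightly more than its 60 mm body. The grip held throughout.

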